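# Put the big plug gauge away in its case

## Task

Put the big plug gauge away, the one with both the thick end and the long handle: lift the lid of its case by the bar until it rests open on its stop, then lay the gauge on its side in the cradle inside, wide end in the wide saddle and handle in the narrow one. It is a precision gauge, so set it down gently rather than dropping it in. Leave the other two gauges, the spray bottle and the tape roll where they stand, and the lid open.

Things in the scene. Friction and masses are not known exactly. Their poses are not given: they have to be found in the camera images.
- case: grey plastic instrument case fixed to the bench, lower shell 142 (x) by 166 (y) by 34 mm high, walls and floor 6 mm. Origin: centre of its underside; z up; its lid is hinged along the +x rim. Inside, two black 90 degree V saddles hold the gauge along the case's y axis; the rest of the inside (130 by 154 mm) is free down to the floor
- wide_saddle (a point): on the cradle axis over the middle of the wide V saddle, for the 44 mm end: 40 mm from the case's centre towards its +y, 42 mm above the bench. The saddle is 30 mm long in y, 64 mm across in x, its top 36 mm above the bench
- narrow_saddle (a point): on the cradle axis over the middle of the narrow V saddle, for the 24 mm handle: 47 mm from the case's centre towards its -y, 42 mm above the bench. The saddle is 12 mm long in y, about 37 mm across in x, its top 38 mm above the bench
- cradle (a point): point on the axis of the cradle, midway between the end walls: 42 mm above the bench, over the case's origin. The middle of a properly laid gauge lies here; axes as the case's, the gauge's wide end towards +y. Lengthwise there is 12 mm of play each way before the end wall
- lid (a joint): lid angle, rad: 0 shut, 1.75 fully open on its stop. It falls shut when let go below about 1.3 rad and falls open to its stop beyond
- lid_hinge (a point): middle of the hinge axis, 34 mm above the bench on the case's +x rim; the axis is the case's y
- lid_bar (a point): middle of the lid's pull bar: round, steel, 12 mm thick, 80 mm long in y, held 35 mm out from the lid's front face. Shut: 50 mm above the bench, 177 mm in front of the hinge axis and 16 mm above it. Axes turn with the lid, a shell 142 by 166 mm and 32 mm deep, 0.3 kg; shut, its top is 66 mm above the bench
- mat: black rubber mat, fixed, 200 by 200 by 4 mm, on which the three gauges stand upright. Origin: centre of its underside
- gauge: the big plug gauge, to be put away: solid steel cylinder 44 mm in diameter and 50 mm high, with a coaxial aluminium handle of 24 mm diameter above it; 130 mm long over all, about 0.55 kg. Origin: centre of the wide end's flat face (its underside at the start); z along the axis towards the handle's end
- gauge_middle (a point): point on the big gauge's axis, 65 mm from either end; z towards the handle's end
- short_gauge: another plug gauge, to be left alone: same 44 mm wide end (50 mm high) but a stub of a handle, 85 mm tall over all, handle diameter 24 mm. Origin: centre of its underside
- thin_gauge: another plug gauge, to be left alone: 130 mm tall, but its steel end is only 30 mm in diameter (50 mm high), handle 24 mm. Origin: centre of its underside
- spray_bottle: white plastic bottle, 68 mm in diameter, 170 mm tall, to be left alone. Origin: centre of its underside
- roll: upright roll of green masking discs, 76 mm in diameter, 70 mm tall, hollow, to be left alone. Origin: centre of its underside
There are look-alikes about, which are no part of the job. Leave any green look-alike of the gauge alone.

How it is judged:
By the outcome, as a careful person would: the job done as asked, in the order asked, and still so for the second after the job is handed in, with the robot touching nothing.
It also fails if it takes over 58 s, if anything falls off the work surface, if the arm or the gripper's body presses on something with over 40 N, if the wrist force passes 120 N, or if a joint passes its speed limit or range.

## Robot

A 6-joint arm with a two-finger parallel gripper is mounted at the origin on the work surface. World frame = base frame: x ahead of the robot, y to its left, z up, the work surface at z = 0. Lengths are in m, angles in rad, forces in N, time in s.
With the tool pointing down it reaches from about 0.3 to 0.775 m from the base axis. Payload 14.6 kg.
Tool frame: the origin (TCP) lies at the very end of the fingers, on their centre line; the grasp point (between the pads) lies 19 mm behind it; z points along the fingers, y is the line along which they close (so a half turn about z gives the same grasp; the last joint's range is limited). The gripper opens to 94 mm and grips with 3 to 60 N. Pads are 16 mm wide; open, the fingers measure 119 mm over their backs; the gripper's body (75 mm by 177 mm) begins 78 mm behind the grasp point.
Start: joints at [-1.24, 0.3, 1.521, -0, 1.321, -0.067], TCP at [0.213, -0.507, 0.205] pointing down, gripper open.
Joint ranges: [-3.03, 3.03], [-0.79, 2.21], [0.23, 2.52], [-1.04, 4.18], [0, 3.07], [-2.55, 2.55]. Speed limits (rad/s): [2.22, 2.22, 2.57, 3.14, 3.14, 3.14].

## Interface

Orientations are given as [roll, pitch, yaw] about the fixed x, y, z axes, in that order (R = Rz(yaw) Ry(pitch) Rx(roll)).
In Python, from station import ctrl gives the robot as it stands. The module is installed in compiled form; this text tells all that it offers.
- The arm moves only by the tool step_arm, never from a script. Its argument "deltas" is a list of rows, each an object with "dp": the shift along the tool's x, y, z scaled (see below), a list of three; "twist": the turn about the tool's z scaled (see below). In form: [{"dp": [tx, ty, tz], "twist": twist}, ...]. A call has 1 to 12 rows; each row shifts and turns the commanded pose from where the row before left it, along the tool's axes as they then stand; what a row does not reach is not made up. The controller multiplies each number of a shift by 0.04 m and each number of a turn by 4 degrees. A row lasts 1/10 s, in which the tool goes at most 50 mm and 8.59 degrees, less where a joint would pass 70% of its speed; a pose out of reach is approached as far as the arm can. A call with a number of a shift or a turn outside -1 to 1 is refused whole. A call with a gripper value outside its range is refused whole. "gripper" is the opening, from -1 (shut) to 1 (fully open), set as the call begins (left out, the last holds). The fingers move at their own pace and stop on an object; "squeeze" is the grip in N (left out, the last holds). Time passes only in rows, so rows that do not move let the fingers close. It gives the time, the measured TCP pose, the force, the opening and the grip force at its end, in the units of the state.
- ctrl.get_obs(): the state, without advancing time (a new reading comes with each control period).
- ctrl.camera(name): name is "side" or "top" or "wrist"; returns (picture, depth): 480x640x3 uint8, red, green, blue; 480x640 float32, m along the optical axis (not along the pixel's ray), 0 where there is no reading.
- ctrl.get_calibration(name): a dict with "fx", "fy", "cx", "cy" (pixels), "world_to_cam" (4x4, takes a point from world to camera coordinates); the wrist camera has in their place "hand_eye" (4x4, takes a point from camera to tool coordinates, whose origin is the TCP and whose axes are the flange's). Camera axes: x right, y down, z forward; pixel columns grow to the right and rows downward; lengths in m; the calibration is good to about 2 mm. A picture is of the moment at which its call begins: read the wrist's pose just before it. get_calibration takes no time and is no camera call.
- ctrl.hand_in(): hands the job in; it is judged then, once.
Trained networks look in the newest picture that a camera, given by its name, has taken for a name from the list of things; names that differ only in an ending like _2 or _b are one class to them, and where a whole thing is asked for, a point or a joint stands for the part that bears it (a point fixed in the world has none). Each returns a list of dicts, best first, with "conf" (0 to 1); they miss things now and then, are a little off and sometimes report something else, mostly with a low value. They report only what shows in the picture. A call takes as long as a camera call. They do not tell look-alikes from the thing itself.
- ctrl.spot_in(camera, label): "rect" ([left, top, right, bottom] as shares, 0 to 1, of the picture: columns of its width, rows of its height, round what is visible of it).
- ctrl.cut_out(camera, label): "pixels" (480x640 bool, what is visible of it) and "rect" ([left, top, right, bottom] as shares, 0 to 1, of the picture: columns of its width, rows of its height, round what is visible of it).
The state is a dict: "time_s": time; "qpos": joint angles; "joint_vel": joint speeds; "tau": joint torques, N m; "ee_pos": TCP position; "eef_rot": TCP orientation; "force": force on the tool from outside, world axes, zero at the start; "moment": the same for the moment, N m; "grip_width": finger opening in m; "grip_force": force on a finger pad.
Only numpy, scipy, OpenCV 4.12 (cv2) and the standard library are available. Lean on these libraries where they do the work, as an engineer would, in place of code of your own. Each camera call takes 0.05 s, during which the arm holds its last target. There are 200 camera calls.

## Working session

There is one attempt and no reset: what is moved stays moved. The work goes in short steps, Python scripts to look and compute and a tool call to move; the robot and the scene stay as the last step left them, time stands still between calls to the robot, and variables do not carry over. Pictures are saved under pics/ and viewed, at most 11 in all, crops included, and the job is handed in when it is done.

Besides the shell and the picture viewer there is one more tool, called after "Call:" as name(argument=value, ...) on one line, values as JSON. step_arm: Moves the arm, as the interface text tells. Its arguments: {"type":"object","properties":{"deltas":{"type":"array"},"gripper":{"type":"number"},"squeeze":{"type":"number"}},"required":["deltas"]}

```bash
mkdir -p pics
python3 - <<'E'
from station import ctrl
import cv2,numpy as np
o=ctrl.get_obs(); print(o['time_s'],o['ee_pos'],o['eef_rot'],o['grip_width'])
a=[]
for c in ('top','side'):
    im,d=ctrl.camera(c); np.savez('/tmp/'+c,im=im,d=d); a.append(im)
    K=ctrl.get_calibration(c); print(c,K)
cv2.imwrite('pics/top.png',a[0][:,:,::-1]); cv2.imwrite('pics/side.png',a[1][:,:,::-1])
print(ctrl.get_calibration('wrist'))
E
```

```text
0.0 [ 0.21296938 -0.5067928   0.20487488] [-3.14038766e+00 -1.00445035e-04  3.97779191e-01] 0.09412609885636423
top {'fx': 476.44826914603226, 'fy': 476.44826914603226, 'cx': 317.84184648297196, 'cy': 246.28592379590955, 'world_to_cam': array([[-7.57327718e-04, -9.99981826e-01, -5.98121767e-03,
         1.77034478e-02],
       [-9.92252145e-01,  1.49454242e-03, -1.24231427e-01,
         5.65761633e-01],
       [ 1.24238108e-01,  5.84079216e-03, -9.92235243e-01,
         8.29600308e-01],
       [ 0.00000000e+00,  0.00000000e+00,  0.00000000e+00,
         1.00000000e+00]])}
side {'fx': 481.0141306967718, 'fy': 481.0141306967718, 'cx': 323.47161041618256, 'cy': 233.8851881205619, 'world_to_cam': array([[-0.9971099 , -0.07493699, -0.01250197,  0.54955412],
       [-0.02830417,  0.51912806, -0.85422768,  0.07710635],
       [ 0.07050338, -0.85140502, -0.51974876,  0.94769176],
       [ 0.        ,  0.        ,  0.        ,  1.        ]])}
{'fx': 400.4373262859483, 'fy': 400.4373262859483, 'cx': 314.425006522943, 'cy': 239.2033461808627, 'hand_eye': array([[-3.15981595e-04, -9.65307487e-01, -2.61115598e-01,
         7.48081089e-02],
       [ 9.99999949e-01, -3.17827114e-04, -3.51594675e-05,
        -7.90054855e-04],
       [-4.90499199e-05, -2.61115596e-01,  9.65307538e-01,
        -1.79250731e-01],
       [ 0.00000000e+00,  0.00000000e+00,  0.00000000e+00,
         1.00000000e+00]])}
```

View pics/top.png

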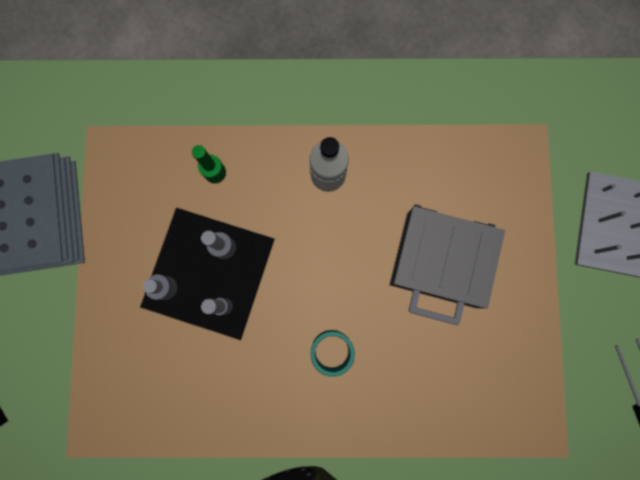

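View pics/side.png

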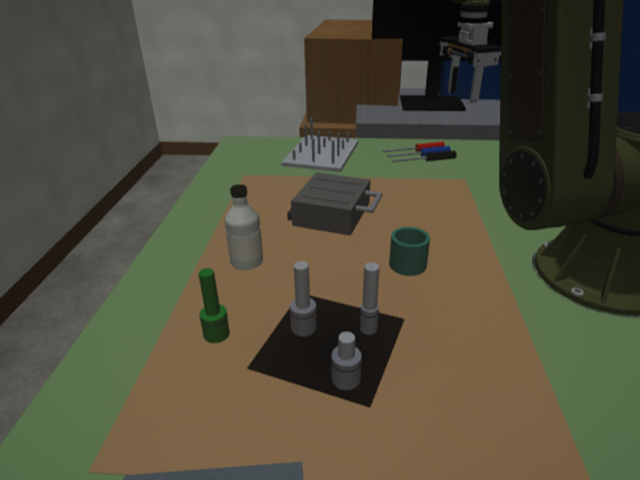

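Three gauges stand on the mat. In the top view they are far (217,243), left (158,287) and near (215,307). In the side view they are at (303,300), (346,360) and (370,300). The side view shows (303,300) with a thick end and a long handle, (346,360) with a stub handle, (370,300) with a slim end, and the green look-alike at (212,305). So the target is the far one, and I'll confirm that with a crop and measurements.

```bash
cat > h.py <<'E'
from station import ctrl
import numpy as np, cv2
def cloud(c,im=None,d=None):
    if d is None: im,d=ctrl.camera(c)
    K=ctrl.get_calibration(c); v,u=np.mgrid[:480,:640]
    P=np.stack([(u-K['cx'])/K['fx']*d,(v-K['cy'])/K['fy']*d,d,np.ones_like(d)],-1)
    if 'hand_eye' in K:
        from scipy.spatial.transform import Rotation as R
        o=ctrl.get_obs(); T=np.eye(4); T[:3,:3]=R.from_euler('xyz',o['eef_rot']).as_matrix(); T[:3,3]=o['ee_pos']; M=T@K['hand_eye']
    else: M=np.linalg.inv(K['world_to_cam'])
    W=(P@M.T)[...,:3]; W[d<=0]=np.nan
    return im,W
E
python3 - <<'E'
from h import *
im={};W={}
for c in ('top','side'):
    z=np.load(f'/tmp/{c}.npz'); im[c],W[c]=cloud(c,z['im'],z['d'])
for c,l in [('top','case'),('top','lid_bar'),('top','gauge'),('side','gauge'),('top','thin_gauge'),('top','short_gauge'),('top','spray_bottle'),('top','roll')]:
    for r in ctrl.cut_out(c,l)[:4]:
        if r['conf']<.3: continue
        p=W[c][r['pixels']]; p=p[~np.isnan(p[:,0])]; R=np.array(r['rect'])*[640,480,640,480]
        print(c,l,round(r['conf'],2),R.astype(int),len(p),np.median(p,0).round(3),p.min(0).round(3),p.max(0).round(3))
        if l in('gauge','thin_gauge','short_gauge'):
            t=p[p[:,2]>p[:,2].max()-.006]; print('   toppts',len(t),t.mean(0).round(4))
# case
w=W['top'];ok=(w[...,2]>.060)&(w[...,2]<.072)&(w[...,1]<-.1)&(w[...,1]>-.5)
p=w[ok][:,:2].astype(np.float32); print('lidtop',cv2.minAreaRect(p),len(p),w[ok][:,2].mean())
ok=(w[...,2]>.042)&(w[...,2]<.062)&(w[...,1]<-.1)&(w[...,1]>-.5)&(w[...,0]<.46)
p=w[ok]; print('low',cv2.minAreaRect(p[:,:2].astype(np.float32)),len(p))
cv2.imwrite('pics/crop.png',cv2.resize(im['side'][240:410,180:420][:,:,::-1],None,fx=3,fy=3,interpolation=2))
E
```

```text
top case 0.9 [387 202 505 324] 9004 [ 0.537 -0.207  0.064] [ 0.427 -0.326 -0.004] [ 0.646 -0.114  0.071]
top lid_bar 0.88 [390 205 506 326] 8718 [ 0.536 -0.208  0.064] [ 0.425 -0.33  -0.004] [ 0.64  -0.115  0.071]
top gauge 0.95 [200 234 233 257] 671 [0.563 0.187 0.055] [ 0.546  0.173 -0.   ] [0.599 0.229 0.136]
   toppts 162 [0.5679 0.1943 0.1325]
top gauge 0.66 [190 142 224 183] 816 [0.706 0.21  0.05 ] [ 0.691  0.194 -0.003] [0.77  0.263 0.132]
   toppts 133 [0.7135 0.2164 0.1285]
side gauge 0.69 [200 267 231 344] 1532 [0.712 0.227 0.051] [ 0.694  0.085 -0.001] [0.763 0.241 0.132]
   toppts 133 [0.7155 0.2196 0.1296]
side gauge 0.68 [292 262 316 338] 1404 [0.569 0.206 0.055] [ 0.549  0.066 -0.   ] [0.604 0.218 0.135]
   toppts 122 [0.5695 0.1981 0.1333]
top thin_gauge 0.9 [201 295 233 316] 456 [0.458 0.184 0.101] [ 0.442  0.177 -0.   ] [0.473 0.234 0.137]
   toppts 160 [0.4581 0.1911 0.1328]
top short_gauge 0.78 [144 272 177 301] 658 [0.492 0.293 0.053] [ 0.471  0.28  -0.002] [0.516 0.342 0.091]
   toppts 138 [0.4924 0.302  0.0878]
top spray_bottle 0.96 [311 138 347 192] 1641 [0.693 0.    0.115] [ 0.674 -0.032  0.003] [0.737 0.032 0.172]
top roll 0.88 [307 331 355 376] 825 [ 0.369 -0.007  0.067] [ 0.341 -0.043 -0.002] [0.416 0.03  0.074]
lidtop ((0.5245372653007507, -0.3065635561943054), (0.36528369784355164, 0.1512569934129715), 78.3486328125) 7731 0.06469956427749939
low ((0.4433193802833557, -0.20662927627563477), (0.13133199512958527, 0.03295520693063736), 89.95655822753906) 486
```

View pics/crop.png

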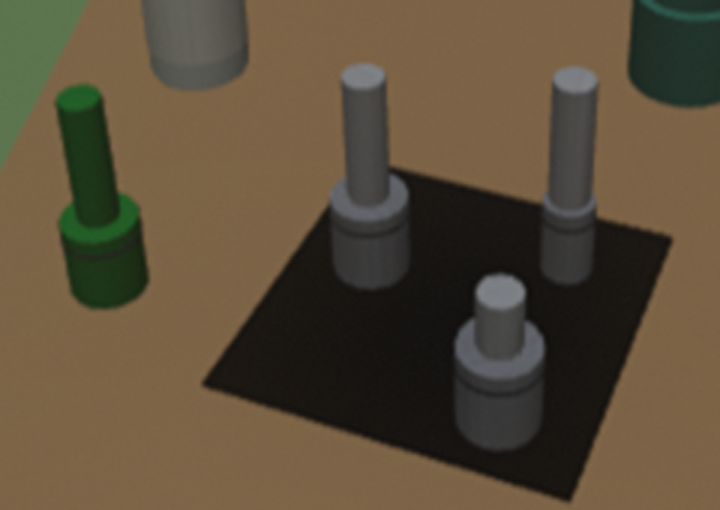

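The crop confirms it: the gauge at crop (368,180) has the thick end and the long handle. Its position is about (0.569, 0.196) and its top is at 134 mm, as it should be. Next I'll refine the case.

Run:
```python
from h import *
for c in ('top','side'):
    z=np.load(f'/tmp/{c}.npz'); im,w=cloud(c,z['im'],z['d'])
    ok=(w[...,2]>.060)&(w[...,2]<.072)&(w[...,1]<-.1)&(w[...,1]>-.35)&(w[...,0]>.4)
    p=w[ok][:,:2].astype(np.float32); r=cv2.minAreaRect(p); print(c,'lidtop',r,len(p),w[ok][:,2].mean())
    for a in (r[2],):
        pass
    ok=(w[...,2]>.044)&(w[...,2]<.062)&(w[...,1]<-.1)&(w[...,1]>-.35)&(w[...,0]>.4)&(w[...,0]<.47)
    if c=='top':
        n,lab=cv2.connectedComponents(ok.astype(np.uint8))
        for i in range(1,n):
            q=w[lab==i]
            if len(q)>30: print('low',len(q),q.mean(0).round(4),cv2.minAreaRect(q[:,:2].astype(np.float32)))
        t=np.load('/tmp/top.npz')
        # mat corners
        g=t['im'].max(2)<40; g[:200]=0; g[345:]=0; g[:,290:]=0
        pm=w[g&(w[...,2]<.01)][:,:2].astype(np.float32); print('mat',cv2.minAreaRect(pm),cv2.boxPoints(cv2.minAreaRect(pm)))
```

```text
top lidtop ((0.5442136526107788, -0.21331417560577393), (0.1676473766565323, 0.14314447343349457), 75.00836944580078) 7713 0.06469816556343222
low 556 [ 0.4468 -0.1943  0.0533] ((0.4471881687641144, -0.206472247838974), (0.13124936819076538, 0.04011869430541992), 88.55229949951172)
mat ((0.5210694074630737, 0.22451701760292053), (0.19600450992584229, 0.1951759308576584), 72.27008819580078) [[0.39827195 0.1608881 ]
 [0.58417755 0.10145111]
 [0.6438669  0.28814593]
 [0.45796126 0.34758294]]
side lidtop ((0.5466598868370056, -0.21283724904060364), (0.17489680647850037, 0.14366179704666138), 75.11583709716797) 2089 0.06641497939481923
```

Call:
step_arm(deltas=[{"dp":[0.84,-0.52,0],"twist":0},{"dp":[0.84,-0.52,0],"twist":0},{"dp":[0.84,-0.52,0],"twist":0},{"dp":[0.84,-0.52,0],"twist":0},{"dp":[0.84,-0.52,0],"twist":0},{"dp":[0.84,-0.52,0],"twist":0},{"dp":[0.84,-0.52,0],"twist":0},{"dp":[0.84,-0.52,0],"twist":0},{"dp":[0.84,-0.52,0],"twist":0},{"dp":[0.84,-0.52,0],"twist":0},{"dp":[0,0,0],"twist":-1},{"dp":[0,0,0],"twist":-1}], gripper=0)

```text
time_s: 1.7
ee_pos: [0.4428, -0.1841, 0.2054]
eef_rot: [-3.142, 0.0, 0.542]
force: [-0.4, 0.1, 0.2]
grip_width: 0.0467
grip_force: 0.0
```

Call:
step_arm(deltas=[{"dp":[0,0,0],"twist":-1},{"dp":[0,0,0],"twist":-1},{"dp":[0,0,0],"twist":-1},{"dp":[0,0,0],"twist":-1},{"dp":[0,0,0],"twist":-1},{"dp":[0,0,0],"twist":-1},{"dp":[0,0,0],"twist":-1},{"dp":[0,0,0],"twist":-1},{"dp":[0,0,0],"twist":-1},{"dp":[0,0,0],"twist":-1},{"dp":[0,0,0],"twist":-1},{"dp":[0,0,0],"twist":0}])

```text
time_s: 2.9
ee_pos: [0.4423, -0.1851, 0.2055]
eef_rot: [3.141, -0.0, 1.306]
force: [0.2, 1.0, -0.4]
grip_width: 0.047
grip_force: 0.0
```

Run:
```python
from h import *
o=ctrl.get_obs(); print(o['ee_pos'],o['eef_rot'],o['grip_width'],o['qpos'])
im,W=cloud('wrist'); cv2.imwrite('pics/w1.png',im[:,:,::-1]); np.savez('/tmp/w1',im=im,W=W)
```

```text
[ 0.44225004 -0.18513595  0.20550292] [ 3.14147535e+00 -5.08231699e-07  1.30647553e+00] 0.047009949178534655 [-4.72884541e-01  1.41985864e-01  1.71363153e+00  2.58266142e-05
  1.28586061e+00 -2.08570999e-01]
```

View pics/w1.png

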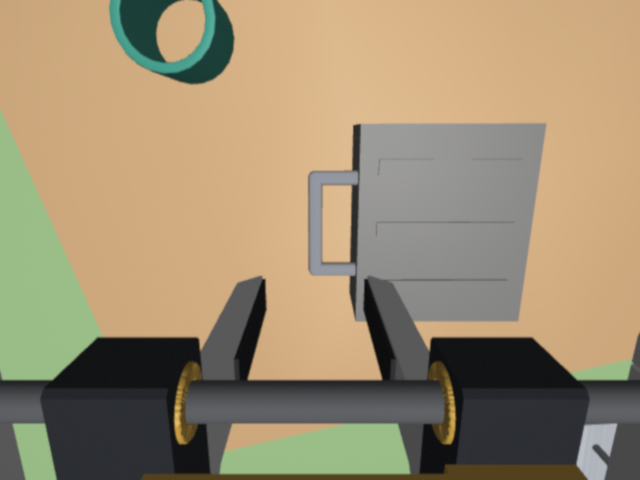

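The wrist view shows the bar as a vertical strip at column 315, rows 172–273. It is parallel to the pads, so the yaw is right. Next I'll locate the bar exactly.

Run:
```python
import numpy as np
z=np.load('/tmp/w1.npz');W=z['W']
p=W[190:258,305:326].reshape(-1,3); q=p[(p[:,2]>.045)&(p[:,2]<.062)]; 
print(len(q),q.mean(0),q[:,2].max())
# ends in case-y, along u=(.259,.966)
p=W[165:280,308:322].reshape(-1,3);p=p[(p[:,2]>.045)&(p[:,2]<.062)]
u=np.array([.259,.966]);v=np.array([.966,-.259]);s=p[:,:2]@u;t=p[:,:2]@v
print('ends',s.min(),s.max(),'mid',(s.min()+s.max())/2,'v',np.median(t),t.min(),t.max(),'exp',np.array([.4421,-.1855])@u,np.array([.4421,-.1855])@v)
# bar direction
ok=(p[:,2]>.05);print(np.polyfit(s[ok],t[ok],1))
tcp=np.array([.44225,-.18514]);print('tcp',tcp@u,tcp@v)
L=W[140:305,370:500].reshape(-1,3);print('lid z',np.nanmedian(L[:,2]))
```

```text
942 [ 0.44110799 -0.18458562  0.05482339] 0.05884850970014438
ends -0.11099309707288266 -0.020331608397551573 mid -0.06566235273521712 v 0.4741804398441078 0.4680649767955012 0.4794802153597044 exp -0.06468909999999999 0.47511309999999995
[0.00137247 0.47413381]
tcp -0.06430248999999999 0.47516475999999996
lid z 0.06637308903391978
```

Call:
step_arm(deltas=[{"dp":[0,-0.02,0.6],"twist":0},{"dp":[0,0,0.8],"twist":0},{"dp":[0,0,0.8],"twist":0},{"dp":[0,0,0.8],"twist":0},{"dp":[0,0,0.7],"twist":0},{"dp":[0,0,0.4],"twist":0},{"dp":[0,0,0.26],"twist":0},{"dp":[0,0,0],"twist":0}], gripper=-0.36)

```text
time_s: 3.75
ee_pos: [0.4411, -0.1847, 0.0302]
eef_rot: [-3.14, -0.0, 1.304]
force: [-0.5, 1.2, 0.7]
grip_width: 0.0303
grip_force: 0.0
```

Call:
step_arm(deltas=[{"dp":[0,0,0],"twist":0},{"dp":[0,0,0],"twist":0},{"dp":[0,0,0],"twist":0},{"dp":[0,0,0],"twist":0}], gripper=-1, squeeze=25)

```text
time_s: 4.15
ee_pos: [0.4426, -0.1853, 0.0319]
eef_rot: [3.138, 0.0, 1.305]
force: [4.7, -0.3, 0.0]
grip_width: 0.0113
grip_force: 25.0
```

Run:
```python
import numpy as np
r=np.hypot(.177,.016);p0=np.arctan2(.016,.177)
a=np.linspace(0,1.70,25)
y=-r*np.cos(p0+a);z=r*np.sin(p0+a)
for i in range(24): print(i+1, round(a[i+1],2), round((y[i+1]-y[i])/.04,2), round(-(z[i+1]-z[i])/.04,2))
```

```text
1 0.07 0.04 -0.31
2 0.14 0.06 -0.31
3 0.21 0.08 -0.3
4 0.28 0.1 -0.3
5 0.35 0.13 -0.29
6 0.42 0.15 -0.28
7 0.5 0.16 -0.27
8 0.57 0.18 -0.26
9 0.64 0.2 -0.24
10 0.71 0.22 -0.23
11 0.78 0.23 -0.21
12 0.85 0.25 -0.19
13 0.92 0.26 -0.18
14 0.99 0.27 -0.16
15 1.06 0.28 -0.14
16 1.13 0.29 -0.12
17 1.2 0.3 -0.1
18 1.27 0.31 -0.08
19 1.35 0.31 -0.05
20 1.42 0.31 -0.03
21 1.49 0.31 -0.01
22 1.56 0.31 0.01
23 1.63 0.31 0.04
24 1.7 0.31 0.06
```

Call:
step_arm(deltas=[{"dp":[0,0.04,-0.31],"twist":0},{"dp":[0,0.06,-0.31],"twist":0},{"dp":[0,0.08,-0.3],"twist":0},{"dp":[0,0.1,-0.3],"twist":0},{"dp":[0,0.13,-0.29],"twist":0},{"dp":[0,0.15,-0.28],"twist":0},{"dp":[0,0.16,-0.27],"twist":0},{"dp":[0,0.18,-0.26],"twist":0},{"dp":[0,0.2,-0.24],"twist":0},{"dp":[0,0.22,-0.23],"twist":0},{"dp":[0,0.23,-0.21],"twist":0},{"dp":[0,0.25,-0.19],"twist":0}])

```text
time_s: 5.35
ee_pos: [0.5115, -0.2038, 0.158]
eef_rot: [3.142, -0.0, 1.305]
force: [7.3, -3.1, -12.6]
grip_width: 0.0114
grip_force: 25.0
```

Call:
step_arm(deltas=[{"dp":[0,0.26,-0.18],"twist":0},{"dp":[0,0.27,-0.16],"twist":0},{"dp":[0,0.28,-0.14],"twist":0},{"dp":[0,0.29,-0.12],"twist":0},{"dp":[0,0.3,-0.1],"twist":0},{"dp":[0,0.31,-0.08],"twist":0},{"dp":[0,0.31,-0.05],"twist":0},{"dp":[0,0.31,-0.03],"twist":0},{"dp":[0,0.31,-0.01],"twist":0},{"dp":[0,0.31,0.01],"twist":0},{"dp":[0,0.31,0.04],"twist":0},{"dp":[0,0.31,0.06],"twist":0}])

```text
time_s: 6.55
ee_pos: [0.649, -0.2413, 0.1895]
eef_rot: [-3.141, 0.0, 1.305]
force: [-2.7, 0.1, -1.4]
grip_width: 0.0117
grip_force: 25.0
```

Call:
step_arm(deltas=[{"dp":[0,0,0],"twist":0},{"dp":[0,0,0],"twist":0},{"dp":[0,0,-0.8],"twist":0},{"dp":[0,0,-0.8],"twist":0},{"dp":[0,0,0],"twist":0}], gripper=-0.3)

```text
time_s: 7.05
ee_pos: [0.6493, -0.2415, 0.2588]
eef_rot: [3.134, 0.001, 1.305]
force: [-0.5, 0.2, 0.4]
grip_width: 0.0328
grip_force: 0.0
```

Call:
step_arm(deltas=[{"dp":[0.91,-0.436,0],"twist":0},{"dp":[0.91,-0.436,0],"twist":0},{"dp":[0.91,-0.436,0],"twist":0},{"dp":[0.91,-0.436,0],"twist":0},{"dp":[0.91,-0.436,0],"twist":0},{"dp":[0.91,-0.436,0],"twist":0},{"dp":[0.91,-0.436,0],"twist":0},{"dp":[0.91,-0.436,0],"twist":0},{"dp":[0.91,-0.436,0],"twist":0},{"dp":[0.91,-0.436,0],"twist":0},{"dp":[0.91,-0.436,0],"twist":0}])

```text
time_s: 8.15
ee_pos: [0.5675, 0.1968, 0.253]
eef_rot: [-3.142, 0.0, 1.305]
force: [-0.0, -0.4, 0.1]
grip_width: 0.0333
grip_force: 0.0
```

Call:
step_arm(deltas=[{"dp":[0,0,0],"twist":-1},{"dp":[0,0,0],"twist":-1},{"dp":[0,0,0],"twist":-1},{"dp":[0,0,0],"twist":-1},{"dp":[0,0,0],"twist":-1},{"dp":[0,0,0],"twist":-1},{"dp":[0,0,0],"twist":-0.4},{"dp":[0,0,0],"twist":0}], gripper=0)

```text
time_s: 8.95
ee_pos: [0.5683, 0.1953, 0.253]
eef_rot: [-3.141, 0.0, 1.752]
force: [-0.6, 0.0, 0.2]
grip_width: 0.0468
grip_force: 0.0
```

Run:
```python
from h import *
o=ctrl.get_obs(); print(o['time_s'],o['ee_pos'],o['eef_rot'],o['grip_width'],o['qpos'])
im,W=cloud('wrist'); np.savez('/tmp/w2',im=im,W=W)
for c in ('wrist',):
    for r in ctrl.cut_out(c,'gauge')[:3]:
        p=W[r['pixels']]; p=p[~np.isnan(p[:,0])]; print(r['conf'],p.min(0),p.max(0)); t=p[abs(p[:,2]-.134)<.006]; t2=p[(p[:,2]>.05)&(p[:,2]<.06)]
        print(len(t),t.mean(0) if len(t) else 0,(np.min(t,0)+np.max(t,0))/2 if len(t) else 0)
im2,d=ctrl.camera('top'); _,Wt=cloud('top',im2,d)
cv2.imwrite('pics/both.png',np.hstack([cv2.resize(im,(400,300)),cv2.resize(im2,(400,300))])[:,:,::-1])
```

```text
8.95 [0.56828732 0.19529762 0.2529658 ] [-3.14145252e+00  1.35805612e-06  1.75170468e+00] 0.04679975038836047 [2.70065123e-01 3.85967235e-01 1.29667868e+00 1.11948300e-05
 1.45908644e+00 8.91555191e-02]
0.8 [ 6.90831962e-01  1.75600031e-01 -1.23523131e-04] [0.78283724 0.23748907 0.13282407]
654 [0.71259541 0.21573195 0.12987384] [0.71302344 0.21573351 0.13042253]
0.7 [0.54586145 0.14432824 0.0031065 ] [0.59405402 0.21599733 0.13603468]
731 [0.56751141 0.19475821 0.13376371] [0.56762709 0.19408579 0.13203329]
```

View pics/both.png

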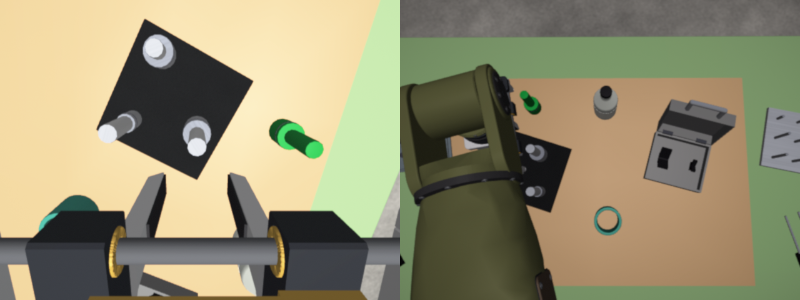

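Call:
step_arm(deltas=[{"dp":[0,0,0.8],"twist":0},{"dp":[0,0,0.9],"twist":0},{"dp":[0,0,0.9],"twist":0},{"dp":[0,0,0.9],"twist":0},{"dp":[0,0,0.7],"twist":0},{"dp":[0,0,0.4],"twist":0},{"dp":[0,0,0.22],"twist":0},{"dp":[0,0,0],"twist":0}])

```text
time_s: 9.9
ee_pos: [0.5683, 0.1953, 0.0594]
eef_rot: [-3.14, 0.0, 1.752]
force: [-0.4, -0.4, 0.6]
grip_width: 0.0467
grip_force: 0.0
```

Call:
step_arm(deltas=[{"dp":[0,0,0],"twist":0},{"dp":[0,0,0],"twist":0},{"dp":[0,0,0],"twist":0},{"dp":[0,0,0],"twist":0}], gripper=-1, squeeze=8)

```text
time_s: 10.3
ee_pos: [0.5689, 0.1955, 0.061]
eef_rot: [3.141, -0.0, 1.752]
force: [-0.9, 0.1, 4.3]
grip_width: 0.0239
grip_force: 8.0
```

Run:
```python
import numpy as np
s=.066; a0=np.arctan2(s,-.022); r=np.hypot(s,.022)
a=np.linspace(a0,a0-np.pi/2,25); f=r*np.cos(a); z=r*np.sin(a)
for i in range(24): print(i+1, round(-(f[i+1]-f[i])/.04,3), round(-(z[i+1]-z[i])/.04,3))
print(f[-1]-f[0],z[-1]-z[0],z[-1])
```

```text
1 -0.109 -0.032
2 -0.111 -0.025
3 -0.112 -0.018
4 -0.113 -0.011
5 -0.114 -0.003
6 -0.114 0.004
7 -0.113 0.012
8 -0.112 0.019
9 -0.111 0.026
10 -0.109 0.034
11 -0.106 0.041
12 -0.103 0.048
13 -0.1 0.054
14 -0.096 0.061
15 -0.092 0.067
16 -0.088 0.073
17 -0.083 0.078
18 -0.077 0.083
19 -0.072 0.088
20 -0.066 0.093
21 -0.06 0.097
22 -0.053 0.101
23 -0.046 0.104
24 -0.04 0.107
0.088 -0.044000000000000004 0.022
```

Call:
step_arm(deltas=[{"dp":[-0.109,0,-0.032],"twist":0},{"dp":[-0.111,0,-0.025],"twist":0},{"dp":[-0.112,0,-0.018],"twist":0},{"dp":[-0.113,0,-0.011],"twist":0},{"dp":[-0.114,0,-0.003],"twist":0},{"dp":[-0.114,0,0.004],"twist":0},{"dp":[-0.113,0,0.012],"twist":0},{"dp":[-0.112,0,0.019],"twist":0},{"dp":[-0.111,0,0.026],"twist":0},{"dp":[-0.109,0,0.034],"twist":0},{"dp":[-0.106,0,0.041],"twist":0},{"dp":[-0.103,0,0.048],"twist":0}])

```text
time_s: 11.5
ee_pos: [0.5793, 0.1435, 0.0583]
eef_rot: [3.138, -0.001, 1.752]
force: [-2.7, 3.0, 11.4]
grip_width: 0.0239
grip_force: 8.0
```

Run:
```python
from h import *
im,d=ctrl.camera('side')
cv2.imwrite('pics/s2.png',cv2.resize(im[200:400,180:440],None,fx=2.5,fy=2.5)[:,:,::-1])
```

```text
(no output)
```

View pics/s2.png

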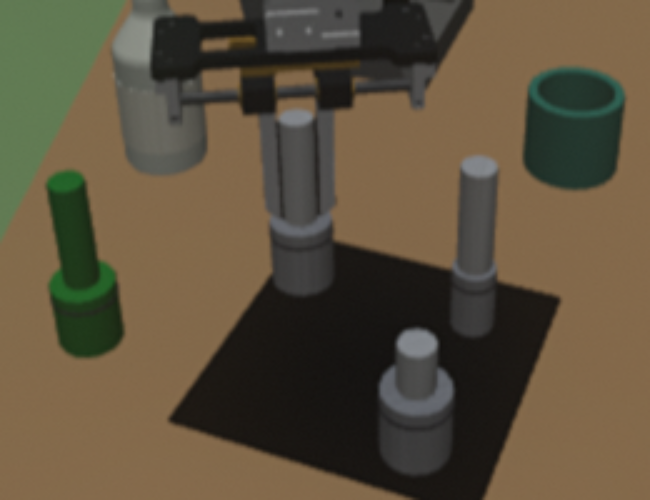

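The picture shows the gauge still upright at crop (300,230): it slid on the mat instead of tipping. I'll use the case's 34 mm front rim as a ledge instead. With the gauge's trailing edge resting on the rim, pressing down will force it to turn in the grip. After that I'll lay it flat on the bench in front.

Call:
step_arm(deltas=[{"dp":[0,0,0],"twist":0},{"dp":[0,0,-0.6],"twist":0},{"dp":[0,0,-0.9],"twist":0},{"dp":[0,0,-0.9],"twist":0},{"dp":[0,0,-0.9],"twist":0},{"dp":[0,0,-0.3],"twist":0}], squeeze=30)

```text
time_s: 12.15
ee_pos: [0.5793, 0.1433, 0.2042]
eef_rot: [3.136, 0.0, 1.752]
force: [0.5, 0.0, -5.5]
grip_width: 0.0238
grip_force: 30.0
```

Call:
step_arm(deltas=[{"dp":[-0.834,-0.478,0],"twist":0},{"dp":[-0.834,-0.478,0],"twist":0},{"dp":[-0.834,-0.478,0],"twist":0},{"dp":[-0.834,-0.478,0],"twist":0},{"dp":[-0.834,-0.478,0],"twist":0},{"dp":[-0.834,-0.478,0],"twist":0},{"dp":[-0.834,-0.478,0],"twist":0},{"dp":[-0.834,-0.478,0],"twist":0},{"dp":[-0.834,-0.478,0],"twist":0},{"dp":[-0.834,-0.478,0],"twist":0},{"dp":[0,0,0],"twist":1},{"dp":[0,0,0],"twist":1}])

```text
time_s: 13.35
ee_pos: [0.4495, -0.2203, 0.199]
eef_rot: [-3.14, -0.001, 1.608]
force: [0.6, 0.0, -5.3]
grip_width: 0.0235
grip_force: 30.0
```

Call:
step_arm(deltas=[{"dp":[0,0,0],"twist":1},{"dp":[0,0,0],"twist":1},{"dp":[0,0,0],"twist":1},{"dp":[0,0,0],"twist":1},{"dp":[0,0,0],"twist":1},{"dp":[0,0,0],"twist":1},{"dp":[0,0,0],"twist":1},{"dp":[0,0,0],"twist":1},{"dp":[0,0,0],"twist":1},{"dp":[0,0,0],"twist":1},{"dp":[0,0,0],"twist":1},{"dp":[0,0,0],"twist":1}])

```text
time_s: 14.55
ee_pos: [0.4499, -0.2193, 0.199]
eef_rot: [-3.14, 0.001, 0.772]
force: [0.3, -0.4, -5.5]
grip_width: 0.0234
grip_force: 30.0
```

Call:
step_arm(deltas=[{"dp":[0,0,0],"twist":1},{"dp":[0,0,0],"twist":1},{"dp":[0,0,0],"twist":1},{"dp":[0,0,0],"twist":1},{"dp":[0,0,0],"twist":1},{"dp":[0,0,0],"twist":1},{"dp":[0,0,0],"twist":1},{"dp":[0,0,0],"twist":1},{"dp":[0,0,0],"twist":1},{"dp":[0,0,0],"twist":1},{"dp":[0,0,0],"twist":1},{"dp":[0,0,0],"twist":1}])

```text
time_s: 15.75
ee_pos: [0.4499, -0.2193, 0.199]
eef_rot: [-3.141, 0.002, -0.066]
force: [-0.6, -0.3, -5.8]
grip_width: 0.024
grip_force: 30.0
```

Call:
step_arm(deltas=[{"dp":[0,0,0],"twist":1},{"dp":[0,0,0],"twist":1},{"dp":[0,0,0],"twist":0.85},{"dp":[0,0,0],"twist":0}])

```text
time_s: 16.15
ee_pos: [0.45, -0.2193, 0.1992]
eef_rot: [-3.141, 0.002, -0.263]
force: [-0.1, 0.7, -5.9]
grip_width: 0.0242
grip_force: 30.0
```

Run:
```python
from h import *
im,d=ctrl.camera('side'); _,W=cloud('side',im,d)
x,y=.455,-.22
ok=(np.hypot(W[...,0]-x,W[...,1]-y)<.06)&(W[...,2]>.07)&(W[...,2]<.3)
im2,W2=cloud('wrist')
m=(np.hypot(W2[...,0]-x,W2[...,1]-y)<.09)&(W2[...,2]>.07)
p=W2[m]; print('wrist cloud',len(p),p.min(0) if len(p) else'',p.max(0) if len(p) else'')
cv2.imwrite('pics/s3.png',np.hstack([cv2.resize(im[60:300,200:520],(400,300)),cv2.resize(im2,(400,300))])[:,:,::-1])
# lower shell rim in top view
im3,W3=cloud('top'); ok=(W3[...,2]>.028)&(W3[...,2]<.037)&(W3[...,1]<-.1)&(W3[...,1]>-.33)&(W3[...,0]>.4)&(W3[...,0]<.66)
p=W3[ok]; v=np.array([.966,-.259]);u=np.array([.259,.966]); q=p[:,:2]-[.5445,-.213]
print('rim v',np.percentile(q@v,[0,1,5,95,99,100]).round(4),'u',np.percentile(q@u,[0,1,5,95,99,100]).round(4))
```

```text
wrist cloud 75793 [ 0.421811   -0.2977439   0.14853254] [ 0.49262583 -0.14541957  0.32527716]
rim v [-0.0718 -0.0711 -0.0678  0.0985  0.0999  0.1011] u [-0.0836 -0.0821 -0.0789  0.0808  0.0829  0.0834]
```

View pics/s3.png

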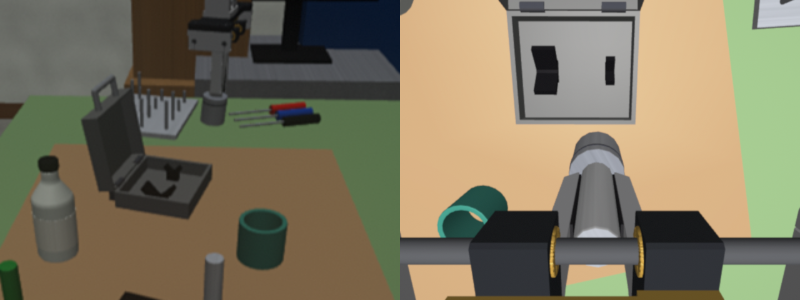

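Call:
step_arm(deltas=[{"dp":[0,0,0.7],"twist":0},{"dp":[0,0,0.8],"twist":0},{"dp":[0,0,0.7],"twist":0},{"dp":[0,0,0.4],"twist":0},{"dp":[0,0,0.15],"twist":0},{"dp":[0,0,0.06],"twist":0},{"dp":[0,0,0.03],"twist":0},{"dp":[0,0,0],"twist":0}], squeeze=15)

```text
time_s: 17.1
ee_pos: [0.4507, -0.2196, 0.0876]
eef_rot: [3.141, -0.001, -0.262]
force: [-0.6, 0.3, -5.8]
grip_width: 0.024
grip_force: 15.0
```

Call:
step_arm(deltas=[{"dp":[-0.06,0,0.06],"twist":0},{"dp":[-0.11,0,0.045],"twist":0},{"dp":[-0.11,0,0.045],"twist":0},{"dp":[-0.104,0,0.048],"twist":0}])

```text
time_s: 17.5
ee_pos: [0.4365, -0.2159, 0.0807]
eef_rot: [3.141, -0.004, -0.262]
force: [-1.8, 1.8, 9.4]
grip_width: 0.0238
grip_force: 15.0
```

Run:
```python
from h import *
im,W=cloud('wrist'); np.savez('/tmp/w4',im=im,W=W)
cv2.imwrite('pics/s4.png',cv2.resize(im[150:480,170:470],None,fx=1.6,fy=1.6)[:,:,::-1])
```

```text
(no output)
```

View pics/s4.png

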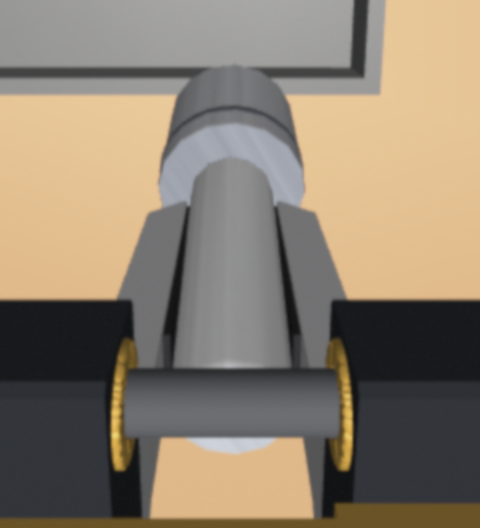

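The wide end is still on the rim and the gauge is starting to lean, so I'll continue the arc.

Call:
step_arm(deltas=[{"dp":[-0.104,0,0.055],"twist":0},{"dp":[-0.098,0,0.065],"twist":0},{"dp":[-0.098,0,0.065],"twist":0},{"dp":[-0.09,0,0.075],"twist":0},{"dp":[-0.09,0,0.075],"twist":0},{"dp":[-0.08,0,0.085],"twist":0},{"dp":[-0.08,0,0.085],"twist":0},{"dp":[-0.07,0,0.09],"twist":0}])

```text
time_s: 18.35
ee_pos: [0.408, -0.2083, 0.0562]
eef_rot: [3.141, -0.001, -0.262]
force: [-6.5, 1.2, 7.0]
grip_width: 0.0236
grip_force: 15.0
```

```bash
cat > tilt.py <<'E'
from h import *
def tilt(name=None,side=False):
    """gauge axis from wrist cloud: handle + wide-end points, tilt from vertical along tool x"""
    o=ctrl.get_obs(); im,W=cloud('wrist'); yaw=o['eef_rot'][2]
    P=W-o['ee_pos']; a=P[...,0]*np.cos(yaw)+P[...,1]*np.sin(yaw); b=P[...,0]*np.sin(yaw)-P[...,1]*np.cos(yaw); z=P[...,2]
    m=(abs(b)<.003)&(a>-.08)&(a<.12)&(z<.085)&(z>-.09)
    i=np.argsort(a[m]); A=a[m][i]; Z=z[m][i]
    for lo in np.arange(-.08,.12,.005):
        k=(A>=lo)&(A<lo+.005)
        if k.sum()>3: print(round(lo*1e3),(np.percentile(Z[k],[5,50,95])*1e3).round(1),end=' | ')
    print('\n',o['time_s'],o['ee_pos'],o['force'])
    return im
E
python3 -c "from tilt import *; tilt()"
```

```text
-35 [70.7 71.4 71.7] | -30 [71.9 73.5 75.2] | -25 [75.6 77.2 78.7] | -20 [79.1 81.  82.3] | -15 [77.8 80.6 82.7] | -10 [78.3 78.8 79.6] | -5 [62.7 65.3 67.1] | 0 [56.2 60.2 63.5] | 5 [49.5 53.2 56.7] | 10 [42.6 46.  49.6] | 15 [35.7 39.2 42.6] | 20 [28.8 32.3 35.8] | 25 [21.7 25.2 28.7] | 30 [17.4 19.4 21.9] | 35 [20.  21.7 23.4] | 40 [18.4 21.4 23.9] | 45 [11.3 15.5 18.1] | 50 [ 4.5  7.8 11.4] | 55 [-2.8  0.8  4.4] | 60 [-9.5 -6.4 -2.7] | 65 [-51.1 -13.2 -10. ] | 70 [-52.2 -50.7 -49.8] | 75 [-51.8 -50.8 -49.9] | 80 [-51.7 -50.8 -49.7] | 85 [-52.1 -50.8 -50. ] | 90 [-52.  -50.8 -49.7] | 95 [-52.1 -50.7 -49.7] | 100 [-51.6 -50.9 -49.9] | 105 [-52.1 -50.8 -49.7] | 110 [-52.1 -50.8 -49.9] | 115 [-52.3 -50.8 -49.6] | 
 18.35 [ 0.40802231 -0.20826296  0.05615406] [-6.46590182  1.23238895  7.03490476]
```

The tilt measures 35.5° (slope 7:5), so the ledge works. The handle sits high between the fingers, though, so I'll need a regrip. I'll step back from the rim and tip the gauge further on the bench about its lower edge.

Call:
step_arm(deltas=[{"dp":[-0.2,0,0],"twist":0},{"dp":[-0.2,0,0],"twist":0},{"dp":[0,0,0.2],"twist":0},{"dp":[0,0,0.2],"twist":0},{"dp":[0,0,0.05],"twist":0},{"dp":[-0.1,0,0.06],"twist":0},{"dp":[-0.1,0,0.06],"twist":0},{"dp":[-0.1,0,0.06],"twist":0},{"dp":[-0.1,0,0.06],"twist":0},{"dp":[-0.1,0,0.06],"twist":0},{"dp":[-0.1,0,0.06],"twist":0}], squeeze=20)

```text
time_s: 19.5
ee_pos: [0.3695, -0.1978, 0.0224]
eef_rot: [3.142, -0.001, -0.262]
force: [2.4, -0.2, -2.4]
grip_width: 0.0234
grip_force: 20.0
```

```bash
python3 -c "from tilt import *; tilt()"
```

```text
-30 [77.2 78.6 79.8] | -25 [73.7 76.1 78.5] | -20 [71.1 72.6 74.8] | -10 [62.1 63.2 63.6] | -5 [59.4 61.6 63.6] | 0 [55.5 57.9 60. ] | 5 [52.1 54.2 56.3] | 10 [48.4 50.5 52.8] | 15 [44.6 46.9 49.1] | 20 [41.2 43.2 45.4] | 25 [37.5 39.6 41.7] | 30 [33.7 35.9 38.2] | 35 [31.5 34.1 37.3] | 40 [37.9 39.8 41.1] | 45 [35.4 37.5 39.6] | 50 [31.8 34.1 36.2] | 55 [28.1 30.2 32.3] | 60 [24.5 26.5 28.6] | 65 [20.8 22.9 24.6] | 70 [17.3 19.1 21. ] | 75 [13.5 15.5 17.7] | 80 [-22.7  12.5  14.1] | 85 [-22.9 -21.9 -20.7] | 90 [-23.  -22.1 -21.1] | 95 [-23.2 -21.8   0.2] | 100 [-17.7  10.6  12. ] | 105 [10.1 11.2 12.2] | 110 [-18.3 -16.8 -15.7] | 115 [-18.1 -16.8 -15.6] | 
 19.5 [ 0.36946037 -0.19776043  0.02240108] [ 2.43954255 -0.24725521 -2.35592201]
```

Call:
step_arm(deltas=[{"dp":[-0.085,0,0.08],"twist":0},{"dp":[-0.085,0,0.08],"twist":0},{"dp":[-0.085,0,0.085],"twist":0},{"dp":[-0.085,0,0.085],"twist":0},{"dp":[-0.08,0,0.085],"twist":0},{"dp":[0,0,0],"twist":0}])

```text
time_s: 20.15
ee_pos: [0.3526, -0.1931, 0.0056]
eef_rot: [-3.141, 0.001, -0.262]
force: [-0.6, -0.6, 0.5]
grip_width: 0.0235
grip_force: 20.0
```

```bash
python3 -c "from tilt import *; tilt()"
```

```text
-35 [70.9 72.1 73.3] | -30 [69.  70.7 72.3] | -25 [67.3 68.6 70.2] | -20 [66.8 67.8 68.7] | -10 [60.4 61.6 62.4] | -5 [59.1 60.8 62.3] | 0 [57.2 58.8 60.3] | 5 [55.3 56.8 58.3] | 10 [53.2 54.8 56.3] | 15 [51.2 52.7 54.4] | 20 [49.4 50.8 52.2] | 25 [47.4 48.8 50.1] | 30 [45.4 46.9 48.3] | 35 [42.8 44.8 46.3] | 40 [43.5 51.1 52.9] | 45 [50.2 51.8 53.1] | 50 [48.7 50.  51.1] | 55 [46.2 47.8 49.4] | 60 [44.3 45.7 47.1] | 65 [42.3 43.8 45.3] | 70 [40.4 41.9 43.1] | 75 [38.4 39.7 41.3] | 80 [36.4 37.8 39.2] | 85 [34.3 35.6 37.4] | 90 [-5.2 -4.3 34.7] | 95 [-5.6 -4.5 -3.7] | 100 [-5.5 -4.6 -3.5] | 105 [-5.6 -4.4 -3.4] | 110 [-5.6 -4.5 -3.5] | 115 [-5.1  6.  22.2] | 
 20.15 [ 0.35263822 -0.1930833   0.00564663] [-0.58198514 -0.57822311  0.45853416]
```

Call:
step_arm(deltas=[{"dp":[0,0,0],"twist":0},{"dp":[0,0,0],"twist":0},{"dp":[0,0,-0.5],"twist":0},{"dp":[0,0,-0.7],"twist":0},{"dp":[0,0,-0.8],"twist":0},{"dp":[0,0,-0.6],"twist":-0.5},{"dp":[0,0,0],"twist":-1},{"dp":[0,0,0],"twist":-1},{"dp":[0,0,0],"twist":-1},{"dp":[0,0,0],"twist":-1},{"dp":[0,0,0],"twist":-1},{"dp":[0,0,0],"twist":-1}], squeeze=60)

```text
time_s: 21.4
ee_pos: [0.3529, -0.1931, 0.1098]
eef_rot: [-3.141, 0.001, 0.195]
force: [0.2, 0.5, -5.9]
grip_width: 0.0228
grip_force: 60.0
```

Call:
step_arm(deltas=[{"dp":[0,0,0],"twist":-1},{"dp":[0,0,0],"twist":-1},{"dp":[0,0,0],"twist":-1},{"dp":[0,0,0],"twist":-1},{"dp":[0,0,0],"twist":-1},{"dp":[0,0,0],"twist":-1},{"dp":[0,0,0],"twist":-1},{"dp":[0,0,0],"twist":-1},{"dp":[0,0,0],"twist":-1},{"dp":[0,0,0],"twist":-1},{"dp":[0,0,0],"twist":-1},{"dp":[0,0,0],"twist":-1}])

```text
time_s: 22.6
ee_pos: [0.3529, -0.1932, 0.1098]
eef_rot: [-3.141, 0.0, 1.033]
force: [0.2, -0.2, -5.6]
grip_width: 0.0224
grip_force: 60.0
```

Call:
step_arm(deltas=[{"dp":[0,0,0],"twist":-1},{"dp":[0,0,0],"twist":-1},{"dp":[0,0,0],"twist":-1},{"dp":[0,0,0],"twist":-1},{"dp":[0.69,0.78,0],"twist":0},{"dp":[0.69,0.78,0],"twist":0},{"dp":[0.69,0.78,0],"twist":0},{"dp":[0.69,0.78,0],"twist":0},{"dp":[0.69,0.78,0],"twist":0},{"dp":[0,0,0],"twist":0}])

```text
time_s: 23.6
ee_pos: [0.5423, -0.0982, 0.1092]
eef_rot: [-3.141, -0.0, 1.312]
force: [-0.6, -1.5, -6.0]
grip_width: 0.0228
grip_force: 59.9
```

```bash
python3 -c "
from tilt import *; im=tilt(); cv2.imwrite('pics/w5.png',im[:,:,::-1])"
```

```text
-35 [71.6 72.8 73.7] | -30 [69.8 71.3 72.9] | -25 [67.5 69.1 70.9] | -20 [66.8 67.8 69.2] | -10 [59.8 61.2 62. ] | -5 [58.3 59.9 61.7] | 0 [55.9 57.7 59.4] | 5 [53.8 55.4 57.3] | 10 [51.6 53.3 55. ] | 15 [49.2 50.9 52.6] | 20 [47.1 48.7 50.1] | 25 [44.7 46.5 48.1] | 30 [42.4 44.2 45.7] | 35 [39.6 41.8 43.6] | 40 [42.3 48.4 50.4] | 45 [46.9 48.6 50. ] | 50 [45.4 46.5 48. ] | 55 [42.2 44.  45.8] | 60 [40.2 41.7 43.4] | 65 [38.  39.6 41.2] | 70 [35.7 37.3 38.9] | 75 [33.3 35.  36.7] | 80 [31.2 32.7 34.3] | 85 [29.  30.7 32.3] | 
 23.6 [ 0.54225604 -0.09819757  0.10917956] [-0.56574991 -1.54823135 -5.97228863]
```

View pics/w5.png

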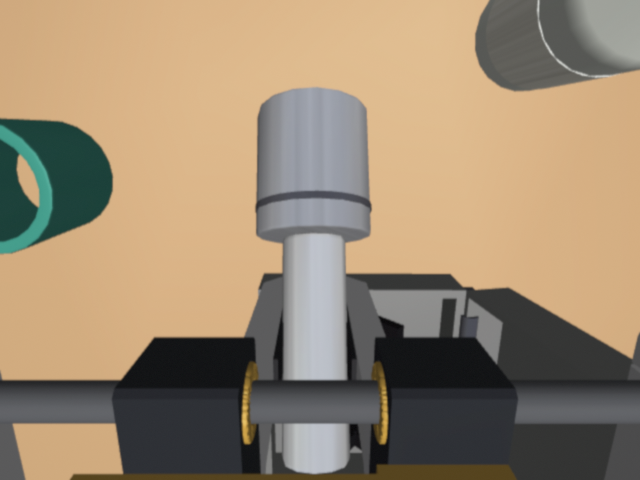

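Call:
step_arm(deltas=[{"dp":[0,0,0.6],"twist":0},{"dp":[0,0,0.8],"twist":0},{"dp":[0,0,0.6],"twist":0},{"dp":[0,0,0.3],"twist":0},{"dp":[0,0,0.12],"twist":0},{"dp":[0,0,0.1],"twist":0},{"dp":[0,0,0.1],"twist":0},{"dp":[0,0,0],"twist":0}])

```text
time_s: 24.45
ee_pos: [0.5403, -0.1006, 0.0061]
eef_rot: [3.14, -0.0, 1.309]
force: [2.0, 0.9, -2.1]
grip_width: 0.023
grip_force: 59.9
```

```bash
python3 -c "from tilt import *; tilt()"
```

```text
-35 [71.1 72.3 73.4] | -30 [69.6 71.1 72.8] | -25 [67.7 69.1 70.8] | -20 [66.7 67.9 69. ] | -5 [59.3 60.9 62.3] | 0 [57.2 59.  60.6] | 5 [55.3 57.  58.5] | 10 [53.4 54.9 56.3] | 15 [51.4 52.8 54.4] | 20 [49.2 50.9 52.4] | 25 [47.3 48.9 50.4] | 30 [45.4 46.8 48.3] | 35 [43.3 44.8 46.3] | 40 [41.5 44.  50.4] | 45 [50.1 51.6 52.8] | 50 [48.4 49.7 51.1] | 55 [46.  47.8 49.6] | 60 [44.1 45.6 46.8] | 65 [42.1 43.6 45.1] | 70 [40.  41.5 43. ] | 75 [38.1 39.6 41. ] | 80 [36.  37.6 38.9] | 85 [34.2 35.6 36.9] | 90 [33.  34.1 35.1] | 95 [-6.4 -5.2 -4. ] | 100 [-6.3 -5.3 -4.1] | 105 [-6.3 -5.2 -4. ] | 110 [-6.4 -5.2 -4.2] | 115 [-6.3 -5.3 -4.2] | 
 24.45 [ 0.54032576 -0.10063311  0.00613835] [ 2.03936751  0.90453933 -2.14556389]
```

Call:
step_arm(deltas=[{"dp":[-0.04,0,0.05],"twist":0},{"dp":[-0.03,0,0.04],"twist":0},{"dp":[0,0,0],"twist":0}], squeeze=20)

```text
time_s: 24.8
ee_pos: [0.539, -0.1034, 0.0018]
eef_rot: [3.141, -0.0, 1.309]
force: [0.3, -0.4, 0.4]
grip_width: 0.0236
grip_force: 20.0
```

Call:
step_arm(deltas=[{"dp":[0,0,0],"twist":0},{"dp":[0,0,0],"twist":0},{"dp":[0,0,0],"twist":0}], squeeze=3)

```text
time_s: 25.1
ee_pos: [0.5389, -0.1032, 0.0017]
eef_rot: [-3.142, 0.0, 1.309]
force: [0.0, -2.7, -1.1]
grip_width: 0.0242
grip_force: 3.0
```

Call:
step_arm(deltas=[{"dp":[0,0,0],"twist":0},{"dp":[0,0,0],"twist":0},{"dp":[0,0,0],"twist":0}], gripper=-0.38)

```text
time_s: 25.4
ee_pos: [0.539, -0.1031, 0.0018]
eef_rot: [3.141, -0.0, 1.309]
force: [-0.2, -0.7, 0.3]
grip_width: 0.0288
grip_force: 0.0
```

```bash
python3 -c "from tilt import *; tilt()"
```

```text
-80 [28.4 29.5 30.1] | -75 [29.2 29.9 30.4] | -45 [59.  59.7 60.6] | -40 [58.1 59.5 60.5] | -35 [57.  58.2 59.6] | -30 [56.1 57.4 58.5] | -15 [51.8 52.7 53.3] | -10 [51.1 52.4 53.5] | -5 [50.  51.2 52.7] | 0 [48.8 50.2 51.3] | 5 [47.5 48.9 50.1] | 10 [46.4 47.6 48.7] | 15 [45.  46.4 47.8] | 20 [44.  45.3 46.4] | 25 [42.7 44.  45.4] | 30 [41.6 43.  44.1] | 35 [41.3 50.5 52.2] | 40 [49.7 50.9 52.2] | 45 [48.8 50.  51. ] | 50 [47.3 48.5 49.9] | 55 [46.2 47.4 48.5] | 60 [45.  46.2 47.5] | 65 [43.7 45.  46.2] | 70 [42.7 43.9 44.9] | 75 [41.4 42.6 43.8] | 80 [40.2 41.4 42.5] | 85 [39.4 40.5 41.5] | 90 [-1.9 -0.8  0. ] | 95 [-2.1 -0.9  0.1] | 100 [-2.1 -1.   0.1] | 105 [-2.  -1.   0.2] | 110 [-2.2 -0.9  0.4] | 115 [-2.1 -0.9  0.3] | 
 25.4 [ 0.5389819  -0.10305955  0.00180212] [-0.21573679 -0.68553705  0.33637734]
```

The gauge now rests on the end wall at 13.7°, let down gently. I'll regrip at s ≈ 68 mm with the handle nearer the fingertips.

Call:
step_arm(deltas=[{"dp":[0,0,-0.3],"twist":0},{"dp":[0.2,0,-0.26],"twist":0},{"dp":[0.2,0,0],"twist":0},{"dp":[0,0,0],"twist":0}], gripper=-0.3)

```text
time_s: 25.85
ee_pos: [0.5435, -0.0866, 0.0247]
eef_rot: [3.141, -0.0, 1.31]
force: [0.4, -0.1, -0.1]
grip_width: 0.0327
grip_force: 0.0
```

Call:
step_arm(deltas=[{"dp":[0,0,0],"twist":0},{"dp":[0,0,0],"twist":0},{"dp":[0,0,0],"twist":0},{"dp":[0,0,0],"twist":0}], gripper=-1, squeeze=60)

```text
time_s: 26.25
ee_pos: [0.5429, -0.0877, 0.0239]
eef_rot: [-3.141, -0.0, 1.309]
force: [0.6, 1.7, 0.2]
grip_width: 0.0228
grip_force: 60.0
```

Call:
step_arm(deltas=[{"dp":[0,0,-0.2],"twist":0},{"dp":[0,0,-0.5],"twist":0},{"dp":[0,0,-0.8],"twist":0},{"dp":[0,0,-0.5],"twist":0},{"dp":[0,0,0],"twist":0}])

```text
time_s: 26.75
ee_pos: [0.5441, -0.0881, 0.1067]
eef_rot: [3.137, 0.0, 1.309]
force: [0.1, 0.4, -5.6]
grip_width: 0.0229
grip_force: 60.0
```

```bash
python3 -c "from tilt import *; tilt()"
```

```text
-60 [35.3 36.1 37. ] | -55 [34.6 35.8 37.1] | -50 [33.4 34.6 36. ] | -45 [33.5 34.  35.4] | -30 [27.7 28.6 29.3] | -25 [26.9 28.2 29.5] | -20 [25.5 26.9 28.1] | -15 [24.3 25.6 27.3] | -10 [22.8 24.4 25.5] | -5 [21.8 23.2 24.4] | 0 [20.5 21.8 23.2] | 5 [19.2 20.5 21.9] | 10 [18.1 19.4 20.6] | 15 [16.8 18.  19.3] | 20 [25.4 26.8 27.8] | 25 [24.9 26.  27.2] | 30 [23.7 25.  26. ] | 35 [22.2 23.5 24.9] | 40 [21.  22.3 23.5] | 45 [19.7 21.1 22.5] | 50 [18.6 19.8 21.1] | 55 [17.2 18.4 19.8] | 60 [16.1 17.3 18.5] | 65 [14.7 16.  17.1] | 70 [13.9 14.9 15.9] | 
 26.75 [ 0.54409039 -0.08811135  0.10674736] [ 0.14097891  0.38279594 -5.58646638]
```

Call:
step_arm(deltas=[{"dp":[-0.78,0.192,0],"twist":0},{"dp":[-0.78,0.192,0],"twist":0},{"dp":[-0.78,0.192,0],"twist":0},{"dp":[-0.78,0.192,0],"twist":0},{"dp":[0,0,0],"twist":0},{"dp":[0,0,0.5],"twist":0},{"dp":[0,0,0.5],"twist":0},{"dp":[0,0,0.1],"twist":0},{"dp":[0,0,0],"twist":0}])

```text
time_s: 27.7
ee_pos: [0.5397, -0.2156, 0.0588]
eef_rot: [-3.139, -0.0, 1.309]
force: [-0.2, -0.4, -5.2]
grip_width: 0.0228
grip_force: 60.0
```

Run:
```python
from tilt import *
im=tilt(); cv2.imwrite('pics/w6.png',im[:,:,::-1])
o=ctrl.get_obs(); p=o['ee_pos'][:2]-[.5445,-.213]; print('u',p@[.259,.966],'v',p@[.966,-.259],o['eef_rot'][2])
```

```text
-60 [38.4 39.5 40.3] | -55 [37.9 39.2 40.5] | -50 [36.7 37.9 39.1] | -45 [36.5 37.4 38.2] | -30 [30.9 31.6 32.5] | -25 [30.3 31.5 32.6] | -20 [29.1 30.3 31.5] | -15 [27.8 29.1 30.5] | -10 [26.5 27.8 29.2] | -5 [25.3 26.5 27.8] | 0 [23.8 25.3 26.5] | 5 [22.8 24.  25.2] | 10 [21.4 22.7 24.1] | 15 [19.9 21.4 22.6] | 20 [28.8 29.9 30.7] | 25 [28.1 29.2 30.6] | 30 [27.3 28.3 29.5] | 35 [25.7 26.8 28.1] | 40 [24.4 25.6 26.7] | 45 [23.  24.3 25.4] | 50 [21.5 22.8 24.1] | 55 [20.5 21.7 22.8] | 60 [19.1 20.5 21.6] | 65 [-51.7  18.9  20.5] | 70 [-52.9 -51.2  18.6] | 75 [-53.  -51.4 -24. ] | 80 [-24.8 -23.7 -22.5] | 85 [-58.1 -56.7 -24.1] | 90 [-58.1 -56.9 -55.6] | 95 [-58.1 -56.9 -55.8] | 100 [-57.9 -56.8 -55.7] | 105 [-58.2 -56.9 -55.8] | 110 [-58.  -56.9 -55.7] | 115 [-58.1 -56.9 -56. ] | 
 27.7 [ 0.53973734 -0.21563619  0.05882602] [-0.20534669 -0.36615356 -5.22086807]
u -0.003902382143181825 v -0.003284528335184221 1.3091294260217978
```

View pics/w6.png

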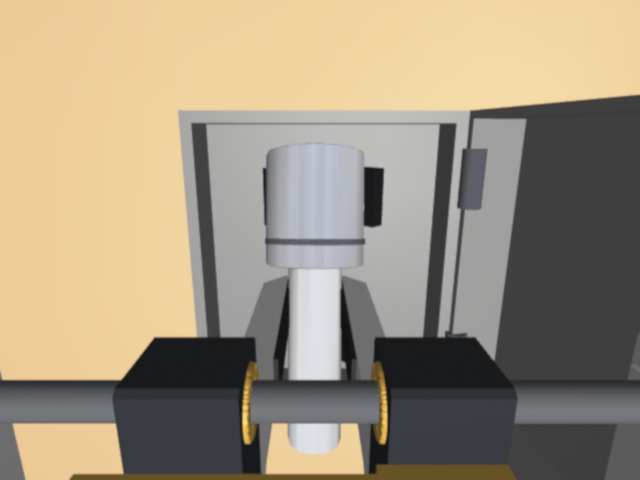

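Call:
step_arm(deltas=[{"dp":[0,0.04,0.2],"twist":0},{"dp":[0,0,0.1],"twist":0},{"dp":[0,0,0.06],"twist":0},{"dp":[0,0,0.06],"twist":0},{"dp":[0,0,0.06],"twist":0},{"dp":[0,0,0.06],"twist":0},{"dp":[0,0,0],"twist":0}], squeeze=40)

```text
time_s: 28.45
ee_pos: [0.5425, -0.2171, 0.0391]
eef_rot: [3.14, 0.0, 1.309]
force: [2.4, -4.3, 1.9]
grip_width: 0.0228
grip_force: 40.0
```

Run:
```python
from tilt import *
tilt()
o=ctrl.get_obs(); p=o['ee_pos'][:2]-[.5445,-.213]; print('u',p@[.259,.966],'v',p@[.966,-.259],o['moment'])
```

```text
-60 [33.3 34.1 35.2] | -55 [32.6 33.8 35. ] | -50 [32.  33.1 34.5] | -30 [28.1 29.2 30.2] | -25 [27.4 28.5 29.9] | -20 [26.4 27.8 29. ] | -15 [25.7 26.9 28.2] | -10 [24.7 26.  27.1] | -5 [24.  25.  26.2] | 0 [22.9 24.3 25.6] | 5 [22.1 23.4 24.6] | 10 [21.2 22.5 23.6] | 15 [20.9 21.9 22.9] | 20 [30.  30.7 31.7] | 25 [28.9 30.2 31.3] | 30 [28.  29.4 30.7] | 35 [27.  28.4 29.4] | 40 [26.4 27.5 28.8] | 45 [25.4 26.6 27.8] | 50 [24.7 25.8 26.8] | 55 [23.9 25.  26.1] | 60 [22.9 24.  25.1] | 65 [-33.   23.1  24.5] | 70 [-33.9 -32.7  22.7] | 75 [-33.8 -32.9 -31.9] | 80 [-32.6  -5.   -3.9] | 85 [-39.1  -5.6  -3.9] | 90 [-39.3 -38.2 -37.1] | 95 [-39.3 -38.1 -37.1] | 100 [-39.3 -38.2 -37.1] | 105 [-39.4 -38.3 -37. ] | 110 [-39.4 -38.3 -37.1] | 115 [-39.1 -38.1 -36.9] | 
 28.45 [ 0.54253863 -0.21711287  0.03906733] [ 2.44947922 -4.26489544  1.8777406 ]
u -0.004446211529641554 v -0.0008397750167996494 [-0.56744342 -0.76396616 -0.18199157]
```

Call:
step_arm(deltas=[{"dp":[0,-0.02,0.05],"twist":0},{"dp":[0,0,0.05],"twist":0},{"dp":[0,0,0.05],"twist":0},{"dp":[0,0,0.04],"twist":0},{"dp":[0,0,0],"twist":0}], squeeze=30)

```text
time_s: 29.0
ee_pos: [0.5417, -0.2169, 0.0313]
eef_rot: [3.14, 0.0, 1.309]
force: [4.7, -4.1, 0.9]
grip_width: 0.0234
grip_force: 30.0
```

Run:
```python
from tilt import *
tilt()
o=ctrl.get_obs(); p=o['ee_pos'][:2]-[.5445,-.213]; print('u',p@[.259,.966],'v',p@[.966,-.259],o['moment'])
```

```text
-65 [24.7 26.2 27.2] | -60 [25.2 26.2 27.3] | -55 [25.3 26.3 27.3] | -35 [23.9 24.3 24.5] | -30 [24.1 25.2 26.5] | -25 [24.1 25.1 26.4] | -20 [24.1 25.  26.1] | -15 [23.8 25.  25.9] | -10 [23.7 24.7 25.7] | -5 [23.5 24.6 25.8] | 0 [23.2 24.3 25.5] | 5 [23.1 24.3 25.3] | 10 [22.9 24.  25.2] | 15 [32.8 33.7 35.1] | 20 [32.8 33.8 34.8] | 25 [32.7 33.8 34.8] | 30 [32.4 33.4 34.4] | 35 [32.2 33.1 34.1] | 40 [31.9 33.  34.1] | 45 [31.7 32.8 33.9] | 50 [31.4 32.6 33.7] | 55 [31.3 32.4 33.3] | 60 [31.1 32.2 33.2] | 65 [-26.1  29.8  32.9] | 70 [-26.  -25.1 -24.1] | 75 [-26.2 -25.1 -24. ] | 80 [-17.5   2.6   3.9] | 85 [-31.1   2.4   3.8] | 90 [-31.3 -30.4 -29.2] | 95 [-31.4 -30.5 -29.2] | 100 [-31.2 -30.4 -29.1] | 105 [-31.4 -30.4 -29.2] | 110 [-31.4 -30.4 -29.2] | 115 [-31.5 -30.4 -29.3] | 
 29.0 [ 0.54171272 -0.21686145  0.03127447] [ 4.65426398 -4.09705241  0.93476964]
u -0.004445192982341075 v -0.0016995176378428935 [-0.79972322 -0.88611782 -0.20605236]
```

Call:
step_arm(deltas=[{"dp":[0,0,0.03],"twist":0},{"dp":[0,0,0.02],"twist":0},{"dp":[0,0,0],"twist":0}], squeeze=12)

```text
time_s: 29.35
ee_pos: [0.5424, -0.2169, 0.0302]
eef_rot: [3.138, 0.001, 1.309]
force: [5.0, -2.8, 7.0]
grip_width: 0.0238
grip_force: 12.0
```

Call:
step_arm(deltas=[{"dp":[0,0,0],"twist":0},{"dp":[0,0,0],"twist":0},{"dp":[0,0,0],"twist":0}], squeeze=3)

```text
time_s: 29.65
ee_pos: [0.5423, -0.2167, 0.0299]
eef_rot: [3.139, 0.0, 1.309]
force: [5.0, -2.1, 4.4]
grip_width: 0.0247
grip_force: 3.0
```

Call:
step_arm(deltas=[{"dp":[0,0,0],"twist":0},{"dp":[0,0,0],"twist":0},{"dp":[0,0,0],"twist":0}], gripper=-0.25)

```text
time_s: 29.95
ee_pos: [0.5408, -0.2161, 0.0286]
eef_rot: [-3.14, -0.0, 1.309]
force: [0.2, -0.4, 0.2]
grip_width: 0.0349
grip_force: 0.0
```

Run:
```python
from tilt import *
tilt()
```

```text
-65 [23.5 24.8 25.9] | -60 [23.9 25.  26. ] | -55 [23.8 25.1 26. ] | -35 [22.9 24.  24.4] | -30 [23.8 24.8 25.8] | -25 [23.7 24.9 26.1] | -20 [23.8 24.9 26. ] | -15 [24.  25.  26.1] | -10 [23.8 24.9 26. ] | -5 [23.8 25.  26.1] | 0 [23.6 24.9 26. ] | 5 [24.  24.9 26.3] | 10 [23.8 25.1 26.4] | 15 [33.9 35.  36. ] | 20 [33.9 34.9 35.9] | 25 [34.2 35.3 36.3] | 30 [34.  35.  35.9] | 35 [33.9 35.  35.9] | 40 [33.9 35.  36. ] | 45 [33.9 34.9 36.1] | 50 [33.9 35.  36.1] | 55 [33.9 35.  35.9] | 60 [34.  35.  35.9] | 65 [-23.6  -2.5  35.1] | 70 [-23.5 -22.4 -21.5] | 75 [-23.5 -22.4   2.9] | 80 [4.4 5.5 6.5] | 85 [-28.6 -27.4   6.2] | 90 [-28.9 -27.7 -26.5] | 95 [-28.8 -27.7 -26.5] | 100 [-28.8 -27.7 -26.4] | 105 [-28.9 -27.7 -26.6] | 110 [-28.9 -27.8 -26.7] | 115 [-28.7 -27.8 -26.7] | 
 29.95 [ 0.54075665 -0.21611472  0.02858584] [ 0.18790865 -0.43008492  0.17382498]
```

The gauge lies level, with its axis at 41.5 mm against the nominal 42. Retreating straight up.

Call:
step_arm(deltas=[{"dp":[0,0,-0.2],"twist":0},{"dp":[0,0,-0.5],"twist":0},{"dp":[0,0,-0.9],"twist":0},{"dp":[0,0,-0.9],"twist":0},{"dp":[0,0,-0.9],"twist":0},{"dp":[0,0,-0.9],"twist":0},{"dp":[0,-0.9,0],"twist":0},{"dp":[0,-0.9,0],"twist":0},{"dp":[0,-0.9,0],"twist":0},{"dp":[0,0,0],"twist":0},{"dp":[0,0,0],"twist":0}])

```text
time_s: 31.1
ee_pos: [0.4369, -0.1885, 0.2019]
eef_rot: [3.14, 0.0, 1.309]
force: [0.6, 0.3, -0.7]
grip_width: 0.0355
grip_force: 0.0
```

Run:
```python
from h import *
im,d=ctrl.camera('side'); im2,W=cloud('wrist')
cv2.imwrite('pics/fin.png',np.hstack([cv2.resize(im[60:420,160:640],(400,300)),cv2.resize(im2,(400,300))])[:,:,::-1])
```

```text
(no output)
```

View pics/fin.png

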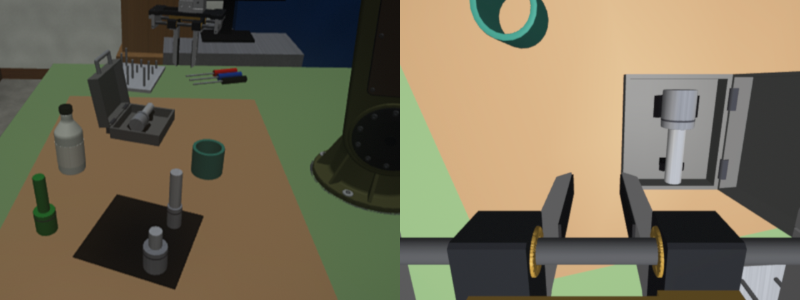

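The pictures show the gauge lying in both saddles, at (678,130) in the right half, with the lid open. The other gauges, the bottle and the roll are where they were.

```bash
python3 -c "
from station import ctrl
print(ctrl.hand_in())"
```

```text
the job is handed in; nothing more can be done
None
```

The big plug gauge is on its side in the cradle, wide end in the wide saddle and handle in the narrow one, lid open on its stop and nothing else moved; I handed the job in at about 31 s, and no verdict came back.

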